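# Start the furnace's vacuum pump at its guarded switch

## Task

Switch on the vacuum pump at the control box with the red guard: lift the red guard back with a fingertip, push the toggle beneath it over to on, away from the front of the box, then draw the finger out so that the guard drops shut over the switch. Use light fingertip pushes only and grip nothing; leave the box with the yellow guard alone, and do not shift anything else on the bench.

Things in the scene. Friction and masses are not known exactly. Their poses are not given: they have to be found in the camera images.
- red_box: Light-grey bench console with the RED guard, fixed, 185 mm deep (x), 150 wide, 80 high. Origin: centre of its underside; +x to its rear, z up, so its front wall is at x = -95 mm. Guard and toggle stand on its level top, the panel, at y = 0; gauge, lamp and fuse cap on both sides behind the guard's hinge are under 12 mm high; leads leave the rear wall.
- red_guard (a joint): Red guard's angle (rad): 0 shut; grows as its front end rises and swings rearwards, stop at 1.75. A light spring shuts it from any angle (under 1.5 N at the lip): it never stays open, it must rest on the finger. Upside-down slick plastic tray 60 mm wide (54 inside), 70 long, 3 mm walls at sides and front, hinged at its rear end; top 40 mm above the hinge line; walls end 5 mm above the panel.
- red_hinge (a point): Middle of the red guard's hinge line, which runs along the box's y; in the box's frame at x = -37, z = 87 mm (7 mm above the panel). Its axes turn with the guard: x from the front end to the hinge, y along the hinge line, z out of the guard's top; shut, they are the box's axes.
- red_lip (a point): On the underside of the red guard's finger lip, mid-width. The lip flares from the lower edge of the guard's front wall forwards and up at 45 degrees (guard shut); 46 mm wide, 22 long, 3 thick; this point is 14 mm along it. Its root is 5 mm in front of the box's front wall, its end 23 mm, free below. Shut, this point is at x = -110, z = 95 mm in the box's frame. Axes as red_hinge.
- red_toggle (a joint): Toggle under the red guard (rad): 0 off, leaning to the front 0.38 rad from the panel's normal; 0.76 on, leaning as far rearwards. Over-centre snap action: about 3 N at the tip starts it, past 0.38 it snaps over by itself and stays. The shut guard clears it in both positions.
- red_tip (a point): On the axis of the steel toggle lever under the red guard, 34 mm from its pivot, 4 mm short of its end; 12 mm thick there, 8 at the foot. The pivot is on the panel's centre line, 34 mm in front of the hinge line, 2 mm above the panel. This point travels 25 mm rearwards from off to on.
- yellow_box: The neighbouring pump's control box with the YELLOW guard, not part of the job: the same size and build as the red one, its origin and axes likewise.
- yellow_guard (a joint): Opening angle of the yellow guard (rad), 0 shut; stays shut.
- yellow_toggle (a joint): Toggle under the yellow guard (rad), 0 off; stays off.
- palette: White ceramic mixing palette, 130 x 85 x 12 mm, on the black mat; origin under its centre.
- slab: Greenish glass mixing slab, 100 x 70 x 8 mm, on the black mat; origin under its centre.
- tumbler: Yellow-green plastic tumbler, 68 mm across, 80 high, on the black mat; origin under its centre.
- model: Beige plaster model of a dental arch, horseshoe, 60 x 62 mm, 23 high, on the bench between the robot and the boxes; origin under its centre.
- jar: Small porcelain-powder jar with a blue cap, 38 mm across, 50 high, between the two boxes; origin under its centre.
- coaster: Round cork coaster, 100 mm across, 8 thick, under the mug; origin under its centre.
- mug: White mug, 78 mm across, 90 high, on the coaster; origin under its centre.

How it is judged:
On the way, in this order (a step that is already met when the one before it is completed fails the run):
1. the red guard is lifted back, by more than 0.6 rad, while the toggle is still off (value of joint red_guard above 0.6 rad and value of joint red_toggle below 0.2 rad), for 0.1 s.
2. the toggle beneath is pushed over to on (value of joint red_toggle above 0.66 rad), for 0.2 s.
At the end, for the whole second after the job is handed in: Red toggle on (above 0.66 of 0.76 rad); red guard dropped shut over it and at rest (under 0.06 rad); yellow guard shut (under 0.06 rad), its toggle off (under 0.1 rad); the seven loose things on the bench within 20 mm of where they stood (value of joint red_toggle above 0.66 rad and value of joint each of red_guard, yellow_guard below 0.06 rad and velocity of joint red_guard between -0.2 and 0.2 rad/s and value of joint yellow_toggle below 0.1 rad and distance of each of palette, slab, tumbler, model, jar, coaster, mug from where it was at the start of the episode below 0.02 m); the robot touches nothing.
It fails at once if the yellow guard is lifted (over 0.15 rad) or its toggle moved (over 0.1 rad) (value of joint yellow_guard above 0.15 rad or value of joint yellow_toggle above 0.1 rad).
It fails at once if the fingers grip or force the guard, switch or box with the red guard (more than 30 N) (contact force between the fingers and red_box above 30 N).
It fails at once if a bystander is shifted or lifted by more than 20 mm (distance of any of palette, slab, tumbler, model, jar, coaster, mug from where it was at the start of the episode above 0.02 m).
It also fails if it takes over 40 s, if anything falls off the work surface, if the arm or the gripper's body presses on something with over 40 N, if the wrist force passes 120 N, or if a joint passes its speed limit or range.

## Robot

A 6-joint arm with a two-finger parallel gripper is mounted at the origin on the work surface. World frame = base frame: x ahead of the robot, y to its left, z up, the work surface at z = 0. Lengths are in m, angles in rad, forces in N, time in s.
With the tool pointing down it reaches from about 0.3 to 0.75 m from the base axis. Payload 8.5 kg.
Tool frame: the origin (TCP) lies at the very end of the fingers, on their centre line; the grasp point (between the pads) lies 19 mm behind it (pinch_z is the distance from the TCP to the grasp point, in m); z points along the fingers, y is the line along which they close (so a half turn about z gives the same grasp; the last joint's range is limited). The gripper opens to 85 mm and grips with 20 to 120 N. Pads are 22 mm wide; open, the fingers measure 114 mm over their backs; the gripper's body (76 mm by 85 mm) begins 54 mm behind the grasp point. The pads swing forward as they close: fully open they stand 13 mm farther back than shut.
Start: joints at [0.939, 0.381, 1.297, -0, 1.464, -0.215], TCP at [0.223, 0.503, 0.231] pointing down, gripper open.
Joint ranges: [-3.11, 3.11], [-0.89, 2.33], [0.22, 2.48], [-1.42, 4.56], [0.17, 2.85], [-2.88, 2.88]. Speed limits (rad/s): [2.39, 2.39, 3.14, 3.14, 3.14, 3.14].

## Interface

Orientations are given as a rotation vector (axis times angle).
In Python, from workcell import * gives the robot as it stands. The module is installed in compiled form; this text tells all that it offers.
- The arm moves only by the tool arm_command, never from a script. Its argument "moves" is a list of rows, each an object with "grip": the finger opening in cm, from 0 to 8.54; "translation": the shift along the tool's x, y, z in cm, a list of three; "twist": the turn, a rotation vector about the tool's x, y, z in degrees, a list of three. In form: [{"grip": grip, "translation": [dx, dy, dz], "twist": [ax, ay, az]}, ...]. A call has 1 to 5 rows; each row is the pose to reach, as a shift and turn from the pose commanded when the call began, along the tool's axes at that moment; what a row does not reach only later rows make up. A row lasts 1/8 s, in which the tool goes at most 62.5 mm and 10.7 degrees, less where a joint would pass 70% of its speed; a pose out of reach is approached as far as the arm can. A call with a gripper value outside its range is refused whole. The fingers move at their own pace and stop on an object; "grip_force" is the grip in N (left out, the last holds). Time passes only in rows, so rows that repeat a pose let the fingers close. It gives the time, the measured TCP pose, the force, the opening and the grip force at its end, in the units of the state.
- get_obs(): the state, without advancing time (a new reading comes with each control period).
- camera(name): name is "side" or "top"; returns the picture (480x640x3 uint8, blue, green, red); there is no depth.
- camera_params(name): a dict with "intrinsics" (3x3 intrinsics, pixels), "R" (3x3) and "t" (3): a world point X has camera coordinates R X + t. Camera axes: x right, y down, z forward; pixel columns grow to the right and rows downward; lengths in m; the calibration is good to about 2 mm. A picture is of the moment at which its call begins. camera_params takes no time and is no camera call.
- hand_in(): hands the job in; it is judged then, once.
The state is a dict: "clock": time; "joints": joint angles; "dq": joint speeds; "joint_efforts": joint torques, N m; "position": TCP position; "tcp_rot": TCP orientation; "wrist_force": force on the tool from outside, world axes, zero at the start; "moment": the same for the moment, N m; "width": finger opening in m; "gripper_force": force on a finger pad.
Only numpy, scipy, OpenCV 4.12 (cv2) and the standard library are available. Lean on these libraries where they do the work, as an engineer would, in place of code of your own. Each camera call takes 0.05 s, during which the arm holds its last target. There are 200 camera calls.

## Working session

There is one attempt and no reset: what is moved stays moved. The work goes in short steps, Python scripts to look and compute and a tool call to move; the robot and the scene stay as the last step left them, time stands still between calls to the robot, and variables do not carry over. Pictures are saved under pics/ and viewed, at most 10 in all, crops included, and the job is handed in when it is done.

Besides the shell and the picture viewer there is one more tool, called after "Emit:" as a command line: name --argument value ..., lists and objects as JSON in quotes. arm_command: Moves the arm, as the interface text tells. Its arguments: {"type":"object","properties":{"moves":{"type":"array"},"grip_force":{"type":"number"}},"required":["moves"]}

```bash
mkdir -p pics
python3 - <<'E'
from workcell import *
import cv2
for n in("top","side"):
    cv2.imwrite(f"pics/{n}0.png",camera(n)); p=camera_params(n); print(n,p)
o=get_obs();print(o)
E
```

```text
top {'intrinsics': array([[449.74065825,   0.        , 320.25510951],
       [  0.        , 449.74065825, 236.84251325],
       [  0.        ,   0.        ,   1.        ]]), 'R': array([[ 0.00918382, -0.99969026,  0.02313088],
       [-0.99085838, -0.01221133, -0.13435233],
       [ 0.13459317, -0.02168556, -0.99066362]]), 't': array([-0.02612839,  0.53151746,  1.08502904])}
side {'intrinsics': array([[511.60400557,   0.        , 321.12549839],
       [  0.        , 511.60400557, 244.59346365],
       [  0.        ,   0.        ,   1.        ]]), 'R': array([[ 0.86183792, -0.50717854, -0.00230929],
       [-0.36762287, -0.62154414, -0.69176319],
       [ 0.34941212,  0.59703669, -0.72212074]]), 't': array([-0.45869436,  0.27193044,  1.09657468])}
{'clock': 0.1, 'joints': array([ 9.38706009e-01,  3.81136503e-01,  1.29816649e+00,  1.59933809e-05,
        1.46363985e+00, -2.15303072e-01]), 'dq': array([ 0.00087013,  0.00105453, -0.00018007,  0.00087262,  0.002989  ,
       -0.00013388]), 'joint_efforts': array([ 2.58858927e-03, -4.49225700e+01, -2.31658351e+01, -2.53485205e-04,
        3.63535015e-03,  1.43960688e-05]), 'position': array([0.22248908, 0.50269239, 0.23077553]), 'tcp_rot': array([-6.49844214e-01, -3.07306437e+00,  1.92270696e-03]), 'wrist_force': array([-0.21595432, -0.16773164, -1.13509881]), 'moment': array([-0.00302399, -0.01823394,  0.01283874]), 'gripper_force': 0.0, 'width': 0.08543520699517203}
```

View pics/top0.png

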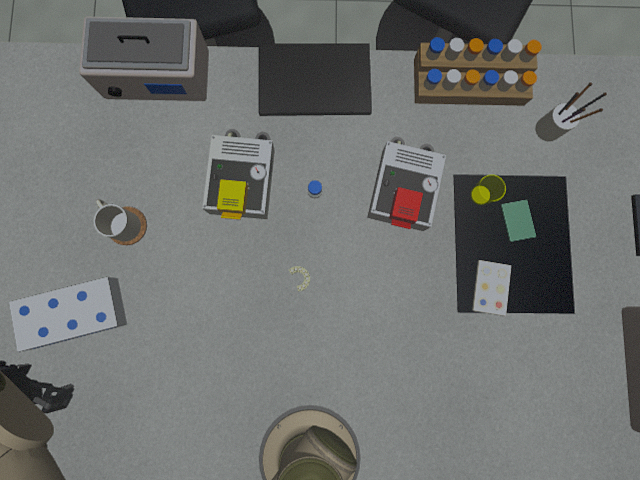

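View pics/side0.png

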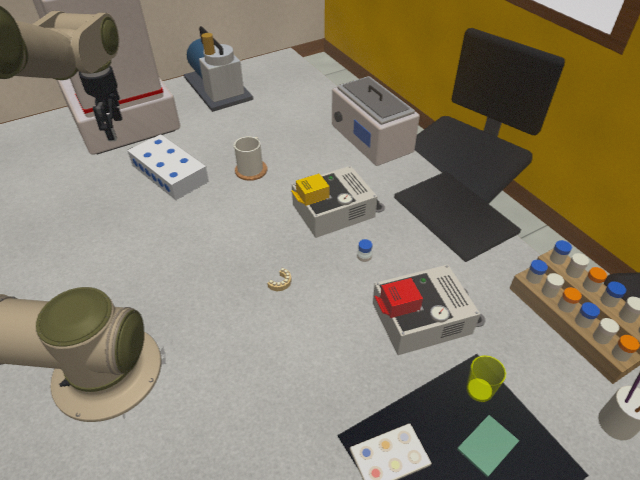

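The top view shows the red box around (407,185), with its guard at (407,205) and lip at (401,223), turned slightly clockwise. The yellow box is at (240,178), the jar at (315,188), and the arch model at (300,278). In the side view the red guard is at (402,297).

Run:
```python
import cv2,numpy as np
t=cv2.imread("pics/top0.png")[130:240,360:455]; s=cv2.imread("pics/side0.png")[255:360,365:490]
a=cv2.resize(t,None,fx=5,fy=5,interpolation=cv2.INTER_CUBIC); cv2.imwrite("pics/topc.png",a)
a=cv2.resize(s,None,fx=5,fy=5,interpolation=cv2.INTER_CUBIC); cv2.imwrite("pics/sidec.png",a)
```

```text
(no output)
```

View pics/topc.png

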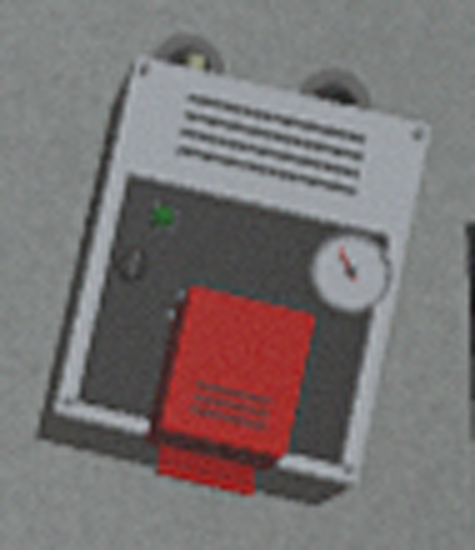

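View pics/sidec.png

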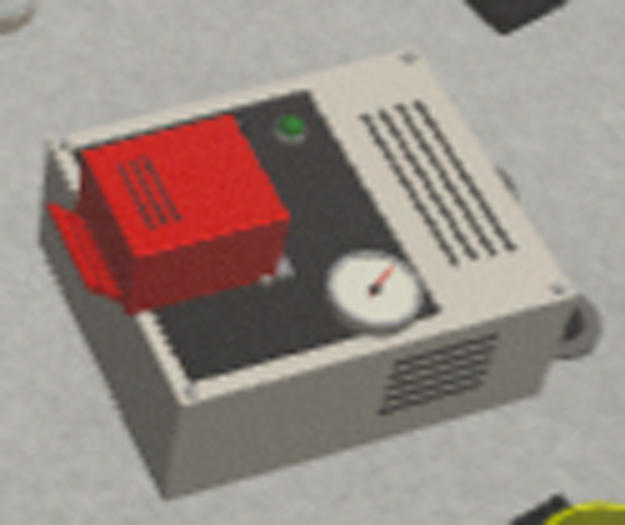

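The crops show the corners of the console's top face and of the guard's top clearly in both views. I'll solve a least-squares pose from them.

```bash
cat > h.py <<'E'
import numpy as np, cv2
from workcell import *
from scipy.spatial.transform import Rotation as Rn
from scipy.optimize import least_squares
P={n:camera_params(n) for n in("top","side")}
def proj(n,X):
    c=np.atleast_2d(X)@P[n]["R"].T+P[n]["t"]; q=c@P[n]["intrinsics"].T; return q[:,:2]/q[:,2:]
def ray(n,uv,z):
    d=P[n]["R"].T@np.linalg.solve(P[n]["intrinsics"],[*uv,1]); o=-P[n]["R"].T@P[n]["t"]
    return o+d*(z-o[2])/d[2]
E
python3 - <<'E'
from h import *
f=lambda a,o:(np.array(a)+.5)/5-.5+o
T=[(135,57),(428,130),(353,482),(55,410)];S=[(417,52),(575,293),(183,403),(50,143)]
TG=[(190,288),(315,317),(283,460),(160,437)];SG=[(237,115),(290,215),(130,258),(83,150)]
t,s,tg,sg=f(T,(360,130)),f(S,(365,255)),f(TG,(360,130)),f(SG,(365,255))
L=np.array([(90,75),(90,-75),(-95,-75),(-95,75)])/1e3
def W(p,l,z): 
    c,s_=np.cos(p[2]),np.sin(p[2]); return np.c_[l@np.array([[c,s_],[-s_,c]])+p[:2],np.full(len(l),z)]
def r(p): 
    X=W(p,L,.08); return np.r_[proj("top",X)-t,proj("side",X)-s].ravel()
x=least_squares(r,[.6,-.2,-.2]); print(x.x,x.fun.round(1).reshape(-1,2).tolist())
for fr in("top","side"):
    X=np.array([ray(fr,u,.08) for u in (t if fr=="top" else s)]);G=np.array([ray(fr,u,.127) for u in (tg if fr=="top" else sg)])
    c,s_=np.cos(x.x[2]),np.sin(x.x[2]);R=np.array([[c,-s_],[s_,c]])
    print(fr,((X[:,:2]-x.x[:2])@R*1e3).round(1).tolist(),((G[:,:2]-x.x[:2])@R*1e3).round(1).tolist())
E
```

```text
[ 0.66485538 -0.2341482  -0.22735314] [[-0.1, -0.9], [0.4, -1.3], [0.4, 0.1], [-0.4, -0.1], [-0.5, -0.6], [0.2, 1.0], [-0.7, 0.9], [-0.7, -0.4]]
top [[87.8, 74.4], [86.4, -74.7], [-95.1, -74.1], [-95.0, 73.9]] [[-33.8, 29.4], [-33.3, -30.4], [-103.1, -29.8], [-106.2, 28.0]]
side [[90.3, 73.0], [91.0, -72.5], [-92.6, -73.4], [-93.8, 73.5]] [[-28.2, 28.6], [-29.9, -28.2], [-102.5, -28.7], [-99.3, 30.6]]
```

```bash
cat >> h.py <<'E'
BX,BY,YAW=.665,-.234,-.227
def tgt(x,z,p=35,y=0):
    c,s=np.cos(YAW),np.sin(YAW); x,y,z=x/1e3,y/1e3,z/1e3; p=np.radians(p)
    Y=np.array([-s,c,0]);Z=np.array([c*np.cos(p),s*np.cos(p),-np.sin(p)])
    return np.array([BX+c*x-s*y,BY+s*x+c*y,z]),Rn.from_matrix(np.c_[np.cross(Y,Z),Y,Z])
def state():
    o=get_obs();R=Rn.from_rotvec(o["tcp_rot"]);c,s=np.cos(YAW),np.sin(YAW)
    d=o["position"]-[BX,BY,0]; z=R.apply([0,0,1])
    print("t",round(o["clock"],2),"box",(np.array([c*d[0]+s*d[1],-s*d[0]+c*d[1],d[2]])*1e3).round(1),"pitch",np.degrees(np.arcsin(-z[2])).round(1),"F",o["wrist_force"].round(1),"q",o["joints"].round(2),"w",round(o["width"],3))
    return o["position"],R
def plan(*w):
    p,R=state()
    for a in w:
        q,Q=tgt(*a); print(a,(R.inv().apply(q-p)*100).round(1).tolist(),np.degrees((R.inv()*Q).as_rotvec()).round(1).tolist())
E
python3 -c "
from h import *
plan((-190,230,90),(-190,180,35))
print(proj('top',tgt(-37,127)[0]),proj('top',tgt(-100,127)[0]))"
```

```text
t 0.1 box [-597.   618.2  230.8] pitch 89.9 F [-0.2 -0.2 -1.1] q [ 0.94  0.38  1.3   0.    1.46 -0.22] w 0.085
(-190, 230, 90) [-51.6, -53.0, 0.1] [-0.1, -0.0, -10.9]
(-190, 180, 35) [-51.6, -53.0, 5.1] [-5.3, -54.9, -10.0]
[[409.53266243 191.39115064]] [[403.89604669 217.23933522]]
```

Emit:
arm_command --moves '[{"grip": 0,"translation": [-25,-26,-2],"twist": [0,0,-5]},{"grip": 0,"translation": [-25,-26,-2],"twist": [0,0,-5]},{"grip": 0,"translation": [-25,-26,-2],"twist": [0,0,-5]},{"grip": 0,"translation": [-25,-26,-2],"twist": [0,0,-5]},{"grip": 0,"translation": [-25,-26,-2],"twist": [0,0,-5]}]' --grip_force 20

```text
clock: 0.72
position: [0.3295, 0.2079, 0.2487]
tcp_rot: [0.515, 3.099, -0.0]
wrist_force: [1.6, 0.2, 0.5]
width: 0.0002
gripper_force: 0.0
```

```bash
python3 -c "
from h import *
plan((-190,230,90),(-190,230,60),(-190,180,35))"
```

```text
t 0.72 box [-426.4  355.   248.7] pitch 90.0 F [1.6 0.2 0.5] q [ 0.26  0.08  1.66 -0.    1.41 -0.99] w 0.0
(-190, 230, 90) [-27.1, -32.9, 1.9] [0.0, 0.0, -5.8]
(-190, 230, 60) [-27.1, -32.9, 1.9] [-1.5, -30.0, -5.7]
(-190, 180, 35) [-27.1, -32.9, 6.9] [-2.8, -54.9, -5.4]
```

Emit:
arm_command --moves '[{"grip": 0,"translation": [-27,-33,2],"twist": [0,0,-6]},{"grip": 0,"translation": [-27,-33,2],"twist": [0,0,-6]},{"grip": 0,"translation": [-27,-33,2],"twist": [-1.5,-30,-6]},{"grip": 0,"translation": [-27,-33,2],"twist": [-1.5,-30,-6]},{"grip": 0,"translation": [-27,-33,2],"twist": [-1.5,-30,-6]}]'

```text
clock: 1.35
position: [0.438, -0.0847, 0.2344]
tcp_rot: [0.29, 2.598, -0.085]
wrist_force: [1.7, 0.4, -0.4]
width: -0.0
gripper_force: 0.0
```

```bash
python3 -c "
from h import *
plan((-190,200,35))"
```

```text
t 1.35 box [-254.7   94.4  234.4] pitch 59.6 F [ 1.7  0.4 -0.4] q [-0.56 -0.01  1.91  0.24  0.75 -2.04] w -0.0
(-190, 200, 35) [-3.8, -9.4, 6.3] [-0.0, -24.6, 0.3]
```

Emit:
arm_command --moves '[{"grip": 0,"translation": [-3.8,-9.4,6.3],"twist": [0,-10,0]},{"grip": 0,"translation": [-3.8,-9.4,6.3],"twist": [0,-18,0]},{"grip": 0,"translation": [-3.8,-9.4,6.3],"twist": [0,-24.6,0]},{"grip": 0,"translation": [-3.8,-9.4,6.3],"twist": [0,-24.6,0]},{"grip": 0,"translation": [-3.8,-9.4,6.3],"twist": [0,-24.6,0]}]'

```text
clock: 1.98
position: [0.4986, -0.1747, 0.2428]
tcp_rot: [0.282, 2.24, -0.135]
wrist_force: [-0.8, 0.8, 0.5]
width: 0.0001
gripper_force: 0.0
```

```bash
python3 -c "
from h import *
plan((-190,200,35),(-165,78,35))"
```

```text
t 1.98 box [-175.5   20.3  242.8] pitch 39.2 F [-0.8  0.8  0.5] q [-0.75  0.09  1.98  1.03  0.45 -2.88] w 0.0
(-190, 200, 35) [4.2, -2.1, 1.6] [-1.1, -4.2, -0.8]
(-165, 78, 35) [12.1, -2.0, 11.3] [-1.1, -4.2, -0.8]
```

Emit:
arm_command --moves '[{"grip": 0,"translation": [0,0,-2],"twist": [0,0,10]},{"grip": 0,"translation": [0,0,-2],"twist": [0,0,20]},{"grip": 0,"translation": [0,0,-2],"twist": [0,0,30]},{"grip": 0,"translation": [0,0,-2],"twist": [0,0,40]},{"grip": 0,"translation": [0,0,-2],"twist": [0,0,50]}]'

```text
clock: 2.6
position: [0.4834, -0.1702, 0.2552]
tcp_rot: [1.216, 1.925, 0.333]
wrist_force: [0.2, 0.0, -0.1]
width: 0.0001
gripper_force: 0.0
```

Emit:
arm_command --moves '[{"grip": 0,"translation": [0,0,0],"twist": [0,0,10]},{"grip": 0,"translation": [0,0,0],"twist": [0,0,20]},{"grip": 0,"translation": [0,0,0],"twist": [0,0,30]},{"grip": 0,"translation": [0,0,0],"twist": [0,0,40]},{"grip": 0,"translation": [0,0,0],"twist": [0,0,50]}]'

```text
clock: 3.22
position: [0.4834, -0.1702, 0.2552]
tcp_rot: [2.004, 1.287, 0.77]
wrist_force: [-0.1, -0.5, -0.0]
width: 0.0
gripper_force: 0.0
```

Emit:
arm_command --moves '[{"grip": 0,"translation": [0,0,0],"twist": [0,0,10]},{"grip": 0,"translation": [0,0,0],"twist": [0,0,20]},{"grip": 0,"translation": [0,0,0],"twist": [0,0,30]},{"grip": 0,"translation": [0,0,0],"twist": [0,0,40]},{"grip": 0,"translation": [0,0,0],"twist": [0,0,50]}]'

```text
clock: 3.85
position: [0.4834, -0.1702, 0.2552]
tcp_rot: [2.556, 0.346, 1.135]
wrist_force: [0.3, 0.5, -0.1]
width: 0.0
gripper_force: 0.0
```

```bash
sed -i 's/Y=np.array(\[-s,c,0\]);/Y=np.array([s,-c,0]);/' h.py; python3 -c "
from h import *
plan((-190,200,40),(-165,78,35))"
```

```text
t 3.85 box [-191.3   21.3  255.2] pitch 39.2 F [ 0.3  0.5 -0.1] q [-0.78  0.04  1.99  0.97  0.49 -0.21] w 0.0
(-190, 200, 40) [-4.7, -0.2, 3.6] [1.2, -0.5, 28.9]
(-165, 78, 35) [-11.5, -4.2, 13.3] [-0.1, 4.4, 29.0]
```

Emit:
arm_command --moves '[{"grip": 0,"translation": [-1,0,1],"twist": [0,0,10]},{"grip": 0,"translation": [-2,0,2],"twist": [1,0,20]},{"grip": 0,"translation": [-4.7,-0.2,3.6],"twist": [1.2,-0.5,28.9]},{"grip": 0,"translation": [-4.7,-0.2,3.6],"twist": [1.2,-0.5,28.9]},{"grip": 0,"translation": [-4.7,-0.2,3.6],"twist": [1.2,-0.5,28.9]}]'

```text
clock: 4.47
position: [0.48, -0.192, 0.2012]
tcp_rot: [2.743, -0.302, 1.28]
wrist_force: [0.2, -0.2, -0.1]
width: -0.0002
gripper_force: 0.0
```

```bash
python3 -c "
from h import *
plan((-180,130,35),(-165,78,35),(-165,78,40))"
```

```text
t 4.47 box [-189.7   -0.7  201.2] pitch 39.9 F [ 0.2 -0.2 -0.1] q [-0.85  0.16  2.06  1.28  0.48 -0.11] w -0.0
(-180, 130, 35) [-4.8, -0.1, 5.3] [0.0, 4.9, 0.5]
(-165, 78, 35) [-7.9, -0.1, 9.8] [0.0, 4.9, 0.5]
(-165, 78, 40) [-7.9, -0.1, 9.8] [0.0, -0.1, 0.5]
```

Emit:
arm_command --moves '[{"grip": 0,"translation": [-4.8,0,5.3],"twist": [0,0,0.5]},{"grip": 0,"translation": [-4.8,0,5.3],"twist": [0,0,0.5]},{"grip": 0,"translation": [-7.9,-0.1,9.8],"twist": [0,0,0.5]},{"grip": 0,"translation": [-7.9,-0.1,9.8],"twist": [0,0,0.5]},{"grip": 0,"translation": [-7.9,-0.1,9.8],"twist": [0,0,0.5]}]'

```text
clock: 5.1
position: [0.5044, -0.1968, 0.077]
tcp_rot: [2.746, -0.316, 1.283]
wrist_force: [0.7, 0.0, 1.2]
width: 0.0001
gripper_force: 0.0
```

```bash
python3 -c "
from h import *
plan((-118,78,40),(-110,95,40),(-108,115,40),(-102,130,40),(-92,135,40))
im=camera('side')[200:400,270:470]; cv2.imwrite('pics/s2.png',cv2.resize(im,None,fx=3,fy=3,interpolation=cv2.INTER_CUBIC))"
```

```text
t 5.1 box [-1.649e+02  1.000e-01  7.700e+01] pitch 39.9 F [0.7 0.  1.2] q [-0.8   0.5   2.17  2.16  0.52 -1.05] w 0.0
(-118, 78, 40) [3.1, 0.0, 3.5] [-0.0, -0.1, -0.1]
(-110, 95, 40) [4.9, 0.0, 3.1] [-0.0, -0.1, -0.1]
(-108, 115, 40) [6.6, -0.0, 1.9] [-0.0, -0.1, -0.1]
(-102, 130, 40) [8.1, -0.0, 1.4] [-0.0, -0.1, -0.1]
(-92, 135, 40) [9.1, -0.0, 1.9] [-0.0, -0.1, -0.1]
```

View pics/s2.png

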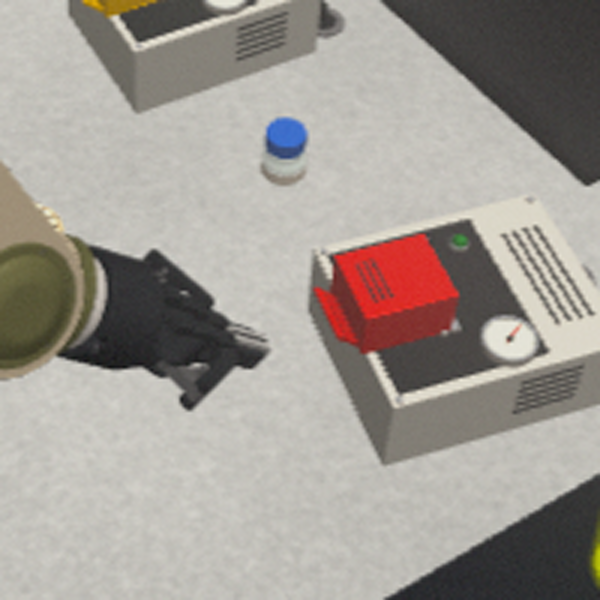

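The fingertip is at (265,350) in the crop, lined up in front of the lip at (335,310) and level below it. The guard is shut and nothing is touched yet.

Emit:
arm_command --moves '[{"grip": 0,"translation": [1.5,0,1.8],"twist": [0,0,0]},{"grip": 0,"translation": [3.1,0,3.5],"twist": [0,0,0]},{"grip": 0,"translation": [4.0,0,3.3],"twist": [0,0,0]},{"grip": 0,"translation": [4.9,0,3.1],"twist": [0,0,0]},{"grip": 0,"translation": [4.9,0,3.1],"twist": [0,0,0]}]'

```text
clock: 5.78
position: [0.5579, -0.21, 0.097]
tcp_rot: [2.741, -0.316, 1.286]
wrist_force: [-0.3, 0.4, -0.1]
width: -0.0006
gripper_force: 0.3
```

```bash
python3 -c "
from h import *
plan((-108,115,40),(-103,127,40),(-97,135,40),(-90,138,40))
im=camera('side')[240:360,340:500]; cv2.imwrite('pics/s3.png',cv2.resize(im,None,fx=4,fy=4,interpolation=cv2.INTER_CUBIC))"
```

```text
t 5.78 box [-109.7   -0.7   97. ] pitch 39.7 F [-0.3  0.4 -0.1] q [-0.72  0.49  2.    1.97  0.41 -0.76] w -0.001
(-108, 115, 40) [1.5, -0.1, -1.0] [0.1, -0.3, -0.1]
(-103, 127, 40) [2.7, -0.1, -1.4] [0.1, -0.3, -0.1]
(-97, 135, 40) [3.7, -0.1, -1.5] [0.1, -0.3, -0.1]
(-90, 138, 40) [4.4, -0.1, -1.1] [0.1, -0.3, -0.1]
```

View pics/s3.png

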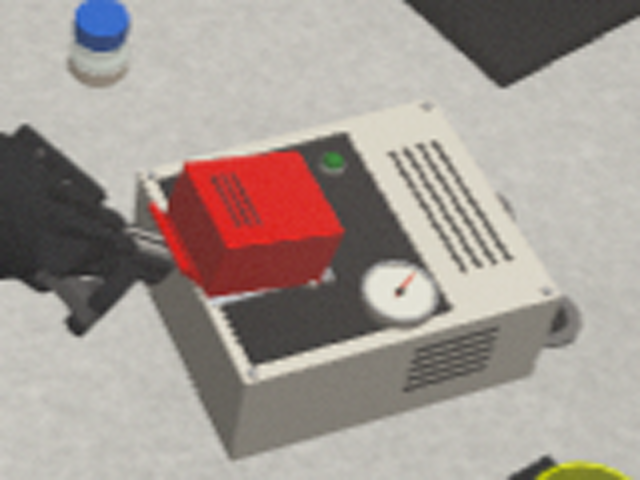

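The guard is rising: its front edge at (205,290) has lifted off the panel, and the fingertip at (165,265) is under the lip. I'll keep lifting.

Emit:
arm_command --moves '[{"grip": 0,"translation": [1.5,0,-1.0],"twist": [0,0,0]},{"grip": 0,"translation": [2.7,0,-1.4],"twist": [0,0,0]},{"grip": 0,"translation": [3.7,0,-1.5],"twist": [0,0,0]},{"grip": 0,"translation": [4.4,0,-1.1],"twist": [0,0,0]},{"grip": 0,"translation": [4.4,0,-1.1],"twist": [0,0,0]}]'

```text
clock: 6.45
position: [0.5768, -0.2147, 0.136]
tcp_rot: [2.744, -0.319, 1.283]
wrist_force: [-2.0, 0.4, 0.4]
width: 0.0004
gripper_force: 0.7
```

```bash
python3 -c "
from h import *
plan((-86,140,40),(-102,125,40),(-106,100,40),(-90,100,40),(-75,100,40))
im=camera('side')[210:360,340:500]; cv2.imwrite('pics/s4.png',cv2.resize(im,None,fx=4,fy=4,interpolation=cv2.INTER_CUBIC))"
```

```text
t 6.45 box [-90.3  -1.  136. ] pitch 39.9 F [-2.   0.4  0.4] q [-0.7   0.43  1.91  1.61  0.36 -0.35] w 0.0
(-86, 140, 40) [0.6, -0.1, 0.1] [0.1, -0.1, -0.2]
(-102, 125, 40) [-1.6, -0.1, -0.2] [0.1, -0.1, -0.2]
(-106, 100, 40) [-3.8, -0.1, 1.1] [0.1, -0.1, -0.2]
(-90, 100, 40) [-2.7, -0.1, 2.3] [0.1, -0.1, -0.2]
(-75, 100, 40) [-1.8, -0.1, 3.5] [0.1, -0.1, -0.2]
```

View pics/s4.png

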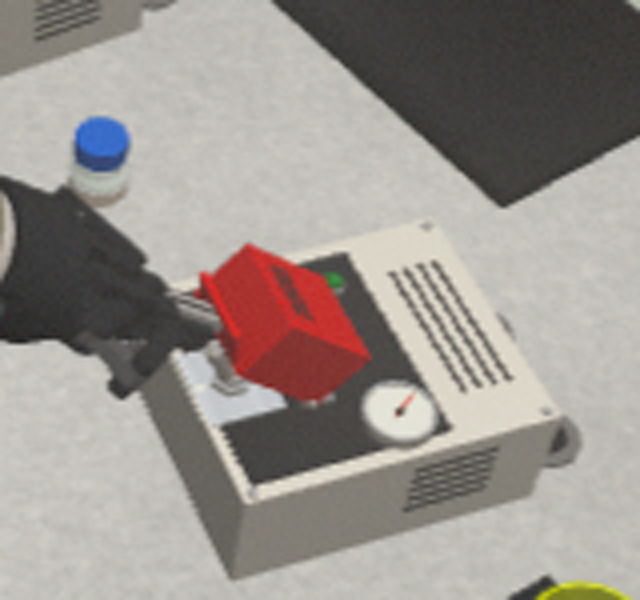

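The guard is open by about 0.75 rad, resting on the finger. The toggle at (228,370) still leans to the front, so it's off. I'll open the guard a little more for margin, then come back and down in front of the toggle.

Emit:
arm_command --moves '[{"grip": 0,"translation": [0.8,-0.1,0.2],"twist": [0,0,0]},{"grip": 0,"translation": [0.8,-0.1,0.2],"twist": [0,0,0]},{"grip": 0,"translation": [-0.5,-0.1,-0.4],"twist": [0,0,0]},{"grip": 0,"translation": [-1.6,-0.1,-0.2],"twist": [0,0,0]},{"grip": 0,"translation": [-2.7,-0.1,0.4],"twist": [0,0,0]}]'

```text
clock: 7.12
position: [0.5623, -0.2102, 0.1118]
tcp_rot: [2.745, -0.32, 1.282]
wrist_force: [-0.7, 0.5, -0.1]
width: -0.0002
gripper_force: 0.6
```

```bash
python3 -c "
from h import *
plan((-106,100,40),(-98,100,40),(-90,100,40),(-82,100,40),(-75,100,40))"
```

```text
t 7.12 box [-105.4    0.   111.8] pitch 40.0 F [-0.7  0.5 -0.1] q [-0.71  0.46  1.98  1.84  0.38 -0.62] w -0.0
(-106, 100, 40) [-0.9, 0.0, 0.7] [0.1, -0.0, -0.3]
(-98, 100, 40) [-0.4, 0.0, 1.3] [0.1, -0.0, -0.3]
(-90, 100, 40) [0.1, -0.0, 1.9] [0.1, -0.0, -0.3]
(-82, 100, 40) [0.6, -0.0, 2.6] [0.1, -0.0, -0.3]
(-75, 100, 40) [1.0, -0.0, 3.1] [0.1, -0.0, -0.3]
```

Emit:
arm_command --moves '[{"grip": 0,"translation": [-0.9,0,0.7],"twist": [0,0,0]},{"grip": 0,"translation": [-0.4,0,1.3],"twist": [0,0,0]},{"grip": 0,"translation": [0.1,0,1.9],"twist": [0,0,0]},{"grip": 0,"translation": [0.6,0,2.6],"twist": [0,0,0]},{"grip": 0,"translation": [1.0,0,3.1],"twist": [0,0,0]}]'

```text
clock: 7.75
position: [0.5933, -0.2175, 0.1004]
tcp_rot: [2.744, -0.319, 1.283]
wrist_force: [-1.0, 0.2, -0.8]
width: -0.0004
gripper_force: 0.5
```

```bash
python3 -c "
from h import *
plan((-72,100,40),(-90,100,40),(-105,100,40),(-120,100,40),(-140,100,40),(-170,100,40))
im=camera('side')[210:360,340:500]; cv2.imwrite('pics/s5.png',cv2.resize(im,None,fx=4,fy=4,interpolation=cv2.INTER_CUBIC))"
```

```text
t 7.75 box [-7.360e+01 -1.000e-01  1.004e+02] pitch 39.9 F [-1.   0.2 -0.8] q [-0.68  0.52  1.9   1.85  0.35 -0.59] w -0.0
(-72, 100, 40) [0.1, -0.0, 0.1] [0.1, -0.1, -0.2]
(-90, 100, 40) [-1.1, -0.0, -1.2] [0.1, -0.1, -0.2]
(-105, 100, 40) [-2.0, 0.0, -2.4] [0.1, -0.1, -0.2]
(-120, 100, 40) [-3.0, 0.0, -3.5] [0.1, -0.1, -0.2]
(-140, 100, 40) [-4.3, 0.0, -5.1] [0.1, -0.1, -0.2]
(-170, 100, 40) [-6.2, 0.0, -7.4] [0.1, -0.1, -0.2]
```

View pics/s5.png

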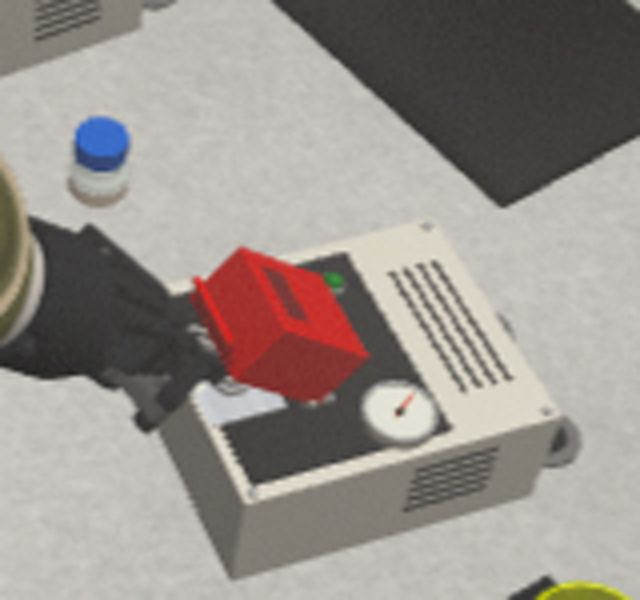

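The finger is under the guard, which rests on it at about 0.6 rad. The toggle lever has gone from its off position, with only its foot visible at (235,385). The fingertip is well past the snap point, so I'll hold briefly and withdraw level.

Emit:
arm_command --moves '[{"grip": 0,"translation": [0.1,0,0.2],"twist": [0,0,0]},{"grip": 0,"translation": [0.1,0,0.2],"twist": [0,0,0]},{"grip": 0,"translation": [-1.1,0,-1.2],"twist": [0,0,0]},{"grip": 0,"translation": [-2.0,0,-2.4],"twist": [0,0,0]},{"grip": 0,"translation": [-2.6,0,-3.0],"twist": [0,0,0]}]'

```text
clock: 8.43
position: [0.5533, -0.2081, 0.0994]
tcp_rot: [2.745, -0.32, 1.282]
wrist_force: [-0.6, -0.4, -0.5]
width: -0.0
gripper_force: 0.3
```

```bash
python3 -c "
from h import *
plan((-125,100,40),(-140,100,40),(-170,100,40),(-190,110,40))"
```

```text
t 8.43 box [-1.147e+02  1.000e-01  9.940e+01] pitch 39.9 F [-0.6 -0.4 -0.5] q [-0.73  0.48  2.01  1.96  0.41 -0.75] w -0.0
(-125, 100, 40) [-0.6, 0.0, -0.8] [0.1, -0.1, -0.3]
(-140, 100, 40) [-1.6, 0.0, -2.0] [0.1, -0.1, -0.3]
(-170, 100, 40) [-3.5, 0.0, -4.3] [0.1, -0.1, -0.3]
(-190, 110, 40) [-4.0, 0.0, -6.5] [0.1, -0.1, -0.3]
```

Emit:
arm_command --moves '[{"grip": 0,"translation": [-0.6,0,-0.8],"twist": [0,0,0]},{"grip": 0,"translation": [-1.6,0,-2.0],"twist": [0,0,0]},{"grip": 0,"translation": [-3.5,0,-4.3],"twist": [0,0,0]},{"grip": 0,"translation": [-4,0,-6.5],"twist": [0,0,0]},{"grip": 0,"translation": [-4,0,-6.5],"twist": [0,0,0]}]'

```text
clock: 9.05
position: [0.4798, -0.1911, 0.111]
tcp_rot: [2.743, -0.321, 1.283]
wrist_force: [-0.2, -0.5, 0.4]
width: -0.0002
gripper_force: 0.0
```

Emit:
arm_command --moves '[{"grip": 0,"translation": [0,0,-1],"twist": [0,0,0]},{"grip": 0,"translation": [0,0,-1],"twist": [0,0,0]},{"grip": 0,"translation": [0,0,-1],"twist": [0,0,0]},{"grip": 0,"translation": [0,0,-1],"twist": [0,0,0]},{"grip": 0,"translation": [0,0,-1],"twist": [0,0,0]}]'

```text
clock: 9.68
position: [0.473, -0.1892, 0.1166]
tcp_rot: [2.745, -0.32, 1.282]
wrist_force: [0.3, 0.2, -0.6]
width: 0.0
gripper_force: 0.0
```

```bash
python3 -c "
from h import *
state()
im=camera('side'); cv2.imwrite('pics/s6.png',im)
a=cv2.imread('pics/side0.png')
print((cv2.absdiff(im,a)[255:360,395:490].max(2)>60).sum())
"
```

```text
t 9.68 box [-197.1    0.5  116.6] pitch 39.9 F [ 0.3  0.2 -0.6] q [-0.86  0.36  2.21  1.94  0.5  -0.85] w 0.0
0
```

View pics/s6.png

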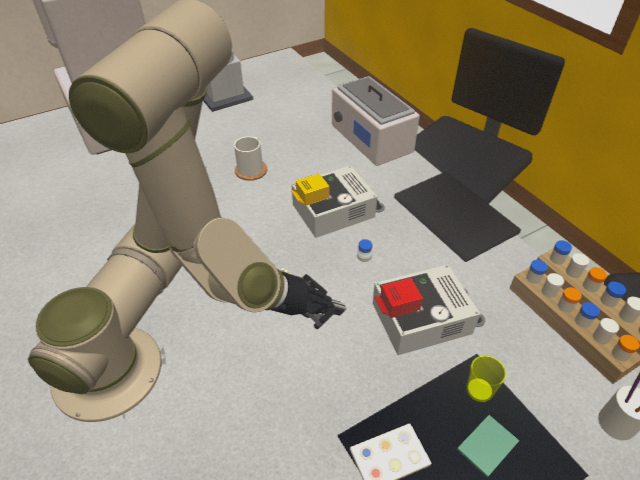

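The red guard is shut at (402,297), identical to the start picture. The finger is clear at (340,308) and the visible bystanders haven't moved. The arm hides the arch model, but the wrist force reads near zero.

```bash
python3 -c "
from workcell import *
print(hand_in())"
```

```text
the job is handed in; nothing more can be done
None
```

I handed the job in: I lifted the red guard, pushed the toggle past its snap point to on, and drew the finger out so the guard dropped shut. The shut guard hides the toggle and the arm hid the plaster model, so I didn't see either at the end.

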